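Find and reject the hand roller that runs out of true

ROBOT

A 6-joint arm with a two-finger parallel gripper is mounted at the origin on the work surface; the furniture and walls round the work are solid. World frame = base frame: x ahead of the robot, y to its left, z up, the work surface at z = 0. Lengths are in m, angles in degrees, forces in N, time in s.
With the tool pointing down it reaches from about 0.25 to 0.725 m from the base axis. Payload 9.7 kg.
Tool frame: the origin (TCP) lies between the finger pads; the fingertips stand 17 mm ahead of it and the grasp point (between the pads) lies 2 mm behind it; z points along the fingers, y is the direction in which the jaws open and shut (so a half turn about z gives the same grasp; the last joint's range is limited). The gripper opens to 85 mm and grips with 20 to 120 N. Pads are 22 mm wide; open, the fingers measure 114 mm over their backs; the gripper's body (76 mm by 85 mm) begins 54 mm behind the grasp point. The pads swing forward as they close: fully open they stand 13 mm farther back than shut.
Start: joints at [-63.312, 4.979, 10.078, 95.1, 0, 90], TCP at [0.247, -0.491, 0.227] pointing down, gripper open.
Joint ranges: [-179.16, 179.16], [-48.56, 103.87], [-65.8, 70.77], [-126.05, 130.52], [-82.76, 87.17], [-180, 180]. Speed limits (degrees/s): [127.2, 127.2, 147.25, 180, 180, 180].

INTERFACE

Orientations are given as [roll, pitch, yaw] about the fixed x, y, z axes, in that order (R = Rz(yaw) Ry(pitch) Rx(roll)).
In Python, from workcell import monitor, cams, order gives the robot as it stands. The module is installed in compiled form; this text tells all that it offers.
- The arm moves only by the shell command python3 -m handwheel 'ROWS' [OPENING] [FORCE]. ROWS is JSON, a list of rows, each a list of 6 numbers: the shift along the tool's x, y, z in m, then the turn, a rotation vector about the tool's x, y, z in degrees. In form: [[tx, ty, tz, wx, wy, wz], ...]. A call has exactly 8 rows; each row shifts and turns the commanded pose from where the row before left it, along the tool's axes as they then stand; what a row does not reach is not made up. A row lasts 1/12 s, in which the tool goes at most 41.7 mm and 7.16 degrees, less where a joint would pass 70% of its speed; a pose out of reach is approached as far as the arm can. A call is refused whole if a number of a shift passes 0.0417 or a number of a turn 7.16, either way. A call with a gripper value outside its range is refused whole. OPENING is the opening, from -1 (shut) to 1 (fully open), set as the call begins (- or left out, the last holds). The fingers move at their own pace and stop on an object; FORCE is the grip in N (left out, the last holds). Time passes only in rows, so rows that do not move let the fingers close, or fill a call up. It gives the time, the measured TCP pose, the force and the opening at its end, in the units of the state.
- monitor.get_obs(): the state, without advancing time (a new reading comes with each control period).
- cams.camera(name): name is "side" or "top" or "wrist"; returns a dict with "img" (384x512x3 uint8, red, green, blue), "depth" (384x512 float32, m along the optical axis (not along the pixel's ray), 0 where there is no reading), "fx", "fy", "cx", "cy" (pixels), "distortion" ([k1, k2, p1, p2, k3] as OpenCV has them; the pictures are not rectified), "rvec" (rotation vector, rad) and "tvec" (3), from world to camera coordinates, as OpenCV has them; the wrist camera has in their place "tool_from_camera" (4x4, takes a point from camera to tool coordinates, whose origin is the TCP and whose axes are the flange's). Camera axes: x right, y down, z forward; pixel columns grow to the right and rows downward; lengths in m; the calibration is good to about 2 mm. A picture is of the moment at which its call begins: read the wrist's pose just before it.
- order.job_done(): hands the job in, once; it reports no verdict.
The state is a dict: "time": time; "q": joint angles; "qd": joint speeds; "joint_efforts": joint torques, N m; "ee_pos": TCP position; "tcp_rot": TCP orientation; "wrist_force": force on the tool from outside, world axes, zero at the start; "torque": the same for the moment, N m; "opening": finger opening in m.
Only numpy, scipy, OpenCV 4.12 (cv2) and the standard library are available. Lean on these libraries where they do the work, as an engineer would, in place of code of your own. Each camera call takes 0.05 s, during which the arm holds its last target. There are 200 camera calls.

TASK

One of the two hand rollers hanging in the rack is bored off-centre and lifts once a turn. Find it by rolling: press a roller lightly and steadily, with about 6 newtons (14 is too hard), on the sprung test plate and roll it along the plate through one full turn without losing the pressure. Once the faulty one has been rolled through such a turn, hang it squarely in the red bay of the rack; the true one must end hanging in a white bay, and nothing else may be disturbed.

Things in the scene. Friction and masses are not known exactly. Their poses are not given: they have to be found in the camera images.
- roller_a_grip (a point): roller_a: point half-way up the handle of a hand roller, 60 mm above its axle. Upright square wooden handle, 18 x 18 mm, 52 mm tall. Local z up, y along the axle and crossbar; it rolls along local x. Best pinched from above on the two faces that look along the crossbar (local y); its neighbour in the rack is 75 mm away along local x. About 0.22 kg
- roller_b_grip (a point): roller_b (looks the same): point half-way up the handle of a hand roller, 60 mm above its axle. Upright square wooden handle, 18 x 18 mm, 52 mm tall. Local z up, y along the axle and crossbar; it rolls along local x. Best pinched from above on the two faces that look along the crossbar (local y); its neighbour in the rack is 75 mm away along local x. About 0.22 kg
- roller_a: the same hand roller, origin at the middle of its axle: white roller, 30 mm across, 36 mm long, in a steel yoke. The yoke's flat crossbar (88 mm along local y, 24 mm wide, 10 mm thick) has its underside 22 mm above the axle; the handle stands on it. A true one keeps its axle 15 mm above what it rolls on, the faulty one raises and lowers it by 3 mm, once a turn
- roller_b: the same hand roller, origin at the middle of its axle: white roller, 30 mm across, 36 mm long, in a steel yoke. The yoke's flat crossbar (88 mm along local y, 24 mm wide, 10 mm thick) has its underside 22 mm above the axle; the handle stands on it. A true one keeps its axle 15 mm above what it rolls on, the faulty one raises and lowers it by 3 mm, once a turn
- roller_a_wheel (a joint): roller_a: turning angle of the roller in its yoke (blue line on it), rad, no stops. Positive when rolled toward the yoke's local +x. Starts within 0.8 of zero; stays as left, stiff by friction, unless rolled
- roller_b_wheel (a joint): roller_b: turning angle of the roller in its yoke (blue line on it), rad, no stops. Positive when rolled toward the yoke's local +x. Starts within 0.8 of zero; stays as left, stiff by friction, unless rolled
- rack: fixed rack, 250 x 94 mm, origin under its centre. Two rails along local x (10 mm wide, 64 mm between centres, tops 62 mm high), three bays 75 mm apart: red at local -x, two white. A roller hangs by its crossbar, laid across both rails between 9 mm high blocks (5 mm play each way along the rails, 4 mm across), axle 22 mm below the rail tops
- reject_bay (a point): point on the level of the rail tops, at the middle of the red bay, at one end of the rack; local x along the rails, local y across them
- bay_1 (a point): point on the level of the rail tops, at the middle of the middle, white bay of the rack; local x along the rails, local y across them
- bay_2 (a point): point on the level of the rail tops, at the middle of the white bay at the other end of the rack; local x along the rails, local y across them
- plate: level metal test plate, 170 x 70 x 10 mm, on four springs over a grey base: top 36 mm above the worktop, sinks about 1 mm per 3 N, 9 mm at most. Origin 36 mm below the top's centre. Rollers roll along its local x, axle along local y; one turn takes 94 mm; two dark lines 70 mm either side of the centre bound the useful length
- plate_top (a point): centre of the test plate's top face; local x along its length, z up
- nozzle_0: bystander: white cone-shaped piping nozzle, 34 mm wide, 38 mm tall, origin under its centre
- nozzle_1: bystander: a second nozzle of the same kind
There are look-alikes about, which are no part of the job. Leave any purple look-alike of the roller_b alone.

How it is judged:
By the outcome, as a careful person would: the job done as asked, in the order asked, and still so for the second after the job is handed in, with the robot touching nothing.
It also fails if it takes over 72 s, if anything falls off the work surface, if the arm or the gripper's body presses on something with over 40 N, if the wrist force passes 120 N, or if a joint passes its speed limit or range.

## Working session

There is one attempt and no reset: what is moved stays moved. The work goes in short steps, Python scripts to look and compute and a shell command to move; the robot and the scene stay as the last step left them, time stands still between calls to the robot, and variables do not carry over. Pictures are saved under pics/ and viewed, about 8 in all and at most 12, crops included, and the job is handed in when it is done.

```bash
mkdir -p pics
cat > h.py <<'E'
import numpy as np, cv2
from workcell import monitor, cams, order
from scipy.spatial.transform import Rotation as R
def snap(name,fn=None):
    o=monitor.get_obs(); c=cams.camera(name)
    if fn: cv2.imwrite(fn,c["img"][:,:,::-1])
    if name=="wrist":
        T=np.eye(4);r=np.array(o["tcp_rot"])
        T[:3,:3]=R.from_euler('xyz',r,degrees=True).as_matrix();T[:3,3]=o["ee_pos"]
        W=T@np.array(c["tool_from_camera"])
    else:
        M=cv2.Rodrigues(np.array(c["rvec"],float))[0];W=np.eye(4);W[:3,:3]=M.T;W[:3,3]=-M.T@np.array(c["tvec"],float).ravel()
    K=np.array([[c["fx"],0,c["cx"]],[0,c["fy"],c["cy"]],[0,0,1.]])
    c["W"]=W;c["K"]=K;c["D"]=np.array(c["distortion"],float)
    return c
def cloud(c):
    h,w=c["depth"].shape
    uv=np.stack(np.meshgrid(np.arange(w),np.arange(h)),-1).reshape(-1,1,2).astype(np.float32)
    n=cv2.undistortPoints(uv,c["K"],c["D"]).reshape(h,w,2)
    d=c["depth"][...,None]
    P=np.concatenate([n*d,d],-1)@c["W"][:3,:3].T+c["W"][:3,3]
    P[c["depth"]==0]=np.nan
    return P
def ray(c,u,v,z):
    n=cv2.undistortPoints(np.array([[[u,v]]],np.float32),c["K"],c["D"]).ravel()
    d=c["W"][:3,:3]@np.array([n[0],n[1],1]);o=c["W"][:3,3]
    return o+d*(z-o[2])/d[2]
E
python3 - <<'E'
from h import *
print(monitor.get_obs())
import pickle
a=snap("top");b=snap("side")
pickle.dump((a,b),open("s0.pkl","wb"))
im=np.hstack([a["img"],b["img"]])
cv2.imwrite("pics/top.png",cv2.resize(a["img"],(800,600),interpolation=cv2.INTER_CUBIC)[:,:,::-1]);cv2.imwrite("pics/side.png",b["img"][:,:,::-1])
print(a["W"],b["W"])
E
```

```text
{'time': 0.0, 'q': array([-6.33117475e+01,  5.01200731e+00,  1.00323172e+01,  9.50973751e+01,
       -2.61462409e-04,  9.00010924e+01]), 'qd': array([-0.08487482,  0.02259115,  0.07056502, -0.01644637, -0.07020737,
        0.06612646]), 'joint_efforts': array([ 1.43206791e-03, -5.20385027e+01,  4.64807475e+01,  1.63797790e-02,
        1.12903199e-04, -1.09001874e-05]), 'ee_pos': array([ 0.24691966, -0.49119891,  0.22585521]), 'tcp_rot': array([-1.79922935e+02,  2.62931550e-04,  2.66871604e+01]), 'wrist_force': array([-0.47091548, -0.68546595,  0.42719174]), 'torque': array([-0.01591965,  0.02644613,  0.02744525]), 'opening': 0.08532043473803325}
[[ 0.01918696 -0.97992159  0.1984579   0.36195529]
 [-0.99981502 -0.01906976  0.002502   -0.24440572]
 [ 0.00133278 -0.19846919 -0.98010622  0.90298501]
 [ 0.          0.          0.          1.        ]] [[-0.99971858 -0.01048258  0.02128082  0.54041593]
 [-0.02365908  0.50613594 -0.86212914  0.47711146]
 [-0.00173365 -0.86239001 -0.50624151  0.53382743]
 [ 0.          0.          0.          1.        ]]
```

View pics/top.png

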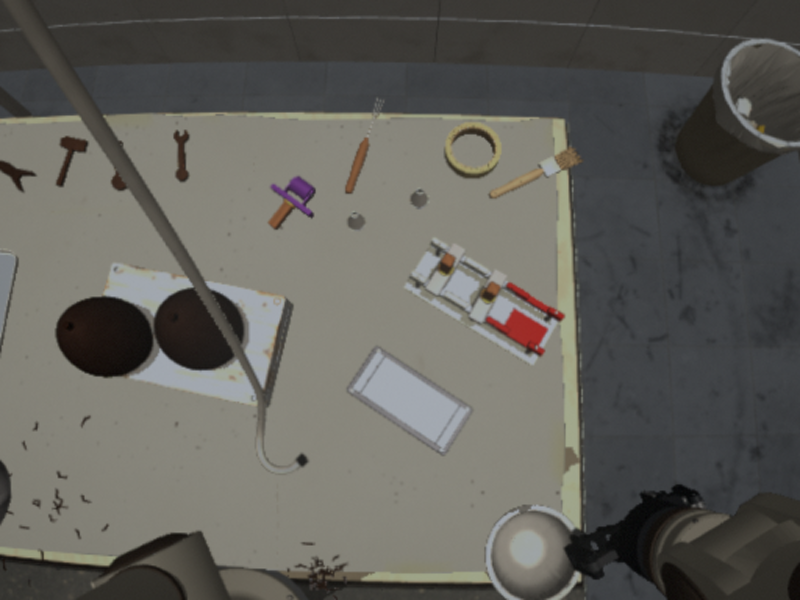

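View pics/side.png

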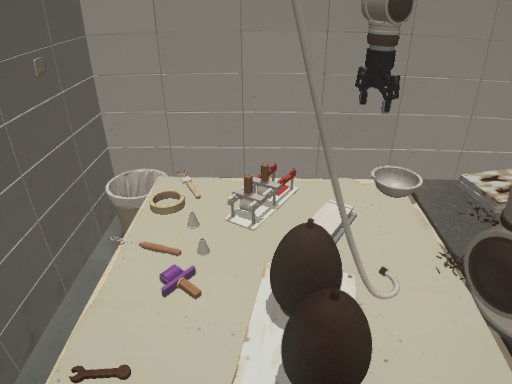

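The top view shows the rack with handles at (447,262) and (492,290), red bay at (520,330) and plate at (410,398). The purple look-alike lies at (292,200), and the nozzles are at (355,220) and (420,198). A hose hangs on the left. The two rollers wanted are the white/steel ones in the rack. I'll measure these next.

Run:
```python
from h import *
import pickle
a,b=pickle.load(open("s0.pkl","rb"))
P=cloud(a);s=512/800
# handle tops: z 0.11-0.14 near
reg=np.zeros(P.shape[:2],bool);reg[int(230*s):int(370*s),int(395*s):int(575*s)]=1
z=P[...,2]
hd=(reg&(z>.112)&(z<.14)).astype(np.uint8)
n,l,st,ce=cv2.connectedComponentsWithStats(hd)
for i in range(1,n):
    if st[i,4]>5: print("handle",st[i,4],ce[i],np.nanmedian(P[l==i],0))
def rect(m,name):
    q=P[m][:,:2].astype(np.float32);r=cv2.minAreaRect(q);print(name,r,len(q),np.nanmedian(P[m][:,2]));print(cv2.boxPoints(r).round(4).tolist())
rect(reg&(z>.05)&(z<.066),"rails")
reg2=np.zeros_like(reg);reg2[int(340*s):int(460*s),int(340*s):int(480*s)]=1
rect(reg2&(z>.031)&(z<.042),"plate")
# hose pts
g=np.zeros_like(reg);g[:,:int(300*s)]=1
for v in (50,100,150,200,225,250,270,290):
    c=[(u,P[v,u].round(3).tolist()) for u in range(0,200) if P[v,u,2]>.15]
    print(v,c[:1],c[-1:])
C=cv2.resize(a["img"][145:300,215:370],(620,620),interpolation=cv2.INTER_CUBIC)
cv2.imwrite("pics/crop.png",C[:600,:,::-1])
```

```text
handle 67 [286.58208955 166.6119403 ] [ 0.58659827 -0.30936691  0.12334965]
handle 68 [314.54411765 184.75      ] [ 0.54411971 -0.37246583  0.12296907]
rails ((0.5441961884498596, -0.3722337782382965), (0.23971767723560333, 0.08216734230518341), 59.44841766357422) 420 0.06083419284972014
[[0.4478999972343445, -0.4546000063419342], [0.5187000036239624, -0.49630001187324524], [0.640500009059906, -0.289900004863739], [0.5697000026702881, -0.24809999763965607]]
plate ((0.3872225284576416, -0.2562606930732727), (0.1677459180355072, 0.07019872218370438), 57.87110900878906) 1983 0.035629194681258136
[[0.31290000677108765, -0.3086000084877014], [0.37229999899864197, -0.34599998593330383], [0.46160000562667847, -0.20389999449253082], [0.40209999680519104, -0.16660000383853912]]
50 [(35, [0.53, -0.057, 0.658])] [(50, [0.534, -0.066, 0.651])]
100 [(69, [0.515, -0.057, 0.595])] [(82, [0.52, -0.065, 0.584])]
150 [(102, [0.493, -0.056, 0.505])] [(113, [0.497, -0.065, 0.494])]
200 [(40, [0.482, 0.211, 0.206])] [(149, [0.497, -0.007, 0.151])]
225 [(40, [0.431, 0.213, 0.192])] [(156, [0.431, -0.059, 0.263])]
250 [(163, [0.39, -0.046, 0.154])] [(166, [0.39, -0.052, 0.153])]
270 [] []
290 [] []
```

View pics/crop.png

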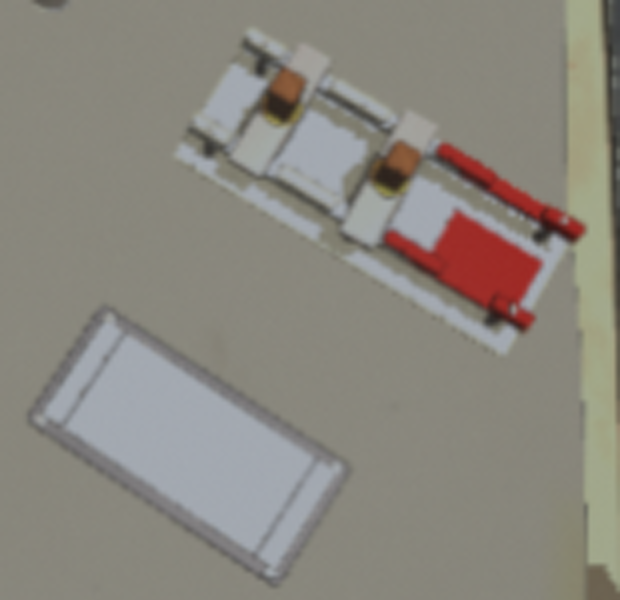

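Top crop: rollers hang in the middle bay (handle at 400,165) and the far white bay (285,95). The red bay at (490,265) is empty. Next I go above the middle roller, turning the tool to yaw ≈57°.

```bash
python3 -m handwheel '[[0.0298,0.0026,0,0,0,-3.8],[0.0297,0.0046,0,0,0,-3.8],[0.0293,0.0066,0,0,0,-3.8],[0.0288,0.0084,0,0,0,-3.8],[0.0282,0.0104,0,0,0,-3.8],[0.0275,0.0122,0,0,0,-3.8],[0.0266,0.014,0,0,0,-3.8],[0.0255,0.0158,0,0,0,-3.8]]' 1 60
python3 -m handwheel '[[0.0163,0.0116,0,0,0,0],[0.0163,0.0116,0,0,0,0],[0.0163,0.0116,0,0,0,0],[0.0163,0.0116,0,0,0,0],[0,0,0,0,0,0],[0,0,0,0,0,0],[0,0,0,0,0,0],[0,0,0,0,0,0]]'
python3 - <<'E'
from h import *
import pickle
c=snap("wrist","pics/w1.png");pickle.dump(c,open("w1.pkl","wb"))
P=cloud(c);z=P[...,2]
print(monitor.get_obs()["ee_pos"],monitor.get_obs()["tcp_rot"])
for lo,hi,nm in((.112,.14,"handles"),(.066,.076,"bars"),(.031,.041,"plate")):
    n,l,st,ce=cv2.connectedComponentsWithStats(((z>lo)&(z<hi)).astype(np.uint8))
    for i in range(1,n):
        if st[i,4]>100:
            q=P[l==i];r=cv2.minAreaRect(q[:,:2].astype(np.float32));print(nm,st[i].tolist(),np.round(r[0],4),np.round(r[1],4),round(r[2],1),np.median(q,0).round(4))
E
```

```text
time: 0.77
ee_pos: [0.4715, -0.4018, 0.2262]
tcp_rot: [-180.0, -0.0, 57.3]
wrist_force: [0.6, -0.5, -1.0]
opening: 0.0857
time: 1.43
ee_pos: [0.5438, -0.3736, 0.2266]
tcp_rot: [-180.0, 0.0, 57.0]
wrist_force: [-0.4, -0.5, 0.7]
opening: 0.0858
[ 0.54384956 -0.37360292  0.22682277] [1.79993883e+02 4.05619236e-03 5.70373125e+01]
handles [243, 86, 23, 23, 486] [ 0.5887 -0.308 ] [0.0173 0.0182] 57.1 [ 0.589  -0.3081  0.1233]
handles [245, 175, 21, 23, 409] [ 0.5471 -0.3738] [0.0179 0.0179] 62.2 [ 0.5479 -0.3723  0.1231]
bars [280, 47, 11, 32, 333] [ 0.631  -0.2984] [0.0276 0.0099] 58.9 [ 0.6308 -0.2981  0.07  ]
bars [213, 50, 12, 32, 320] [ 0.5758 -0.2657] [0.0279 0.0101] 59.2 [ 0.5761 -0.2657  0.07  ]
bars [209, 82, 90, 30, 1757] [ 0.5888 -0.3081] [0.0241 0.0878] 59.6 [ 0.5913 -0.3074  0.0715]
bars [281, 114, 10, 41, 391] [ 0.596  -0.3575] [0.0411 0.0098] 59.3 [ 0.5962 -0.3569  0.0701]
bars [218, 117, 12, 40, 379] [ 0.5409 -0.3246] [0.0403 0.01  ] 59.3 [ 0.5414 -0.3241  0.0701]
bars [213, 159, 83, 63, 1793] [ 0.537  -0.3926] [0.0664 0.088 ] 61.7 [ 0.5345 -0.376   0.0713]
bars [281, 185, 9, 35, 304] [ 0.5572 -0.4212] [0.0398 0.009 ] 59.5 [ 0.5576 -0.4203  0.0701]
bars [228, 247, 9, 22, 172] [ 0.468  -0.4476] [0.0275 0.0097] 56.3 [ 0.4686 -0.4471  0.0699]
bars [282, 246, 8, 21, 165] [ 0.5227 -0.4801] [0.0267 0.0085] 58.9 [ 0.5232 -0.4789  0.07  ]
plate [41, 78, 87, 144, 8586] [ 0.3879 -0.2561] [0.1702 0.072 ] 57.3 [ 0.3936 -0.2484  0.0354]
plate [76, 362, 23, 15, 115] [ 0.1593 -0.5041] [0.0068 0.0467] 88.3 [ 0.1524 -0.5043  0.036 ]
```

View pics/w1.png

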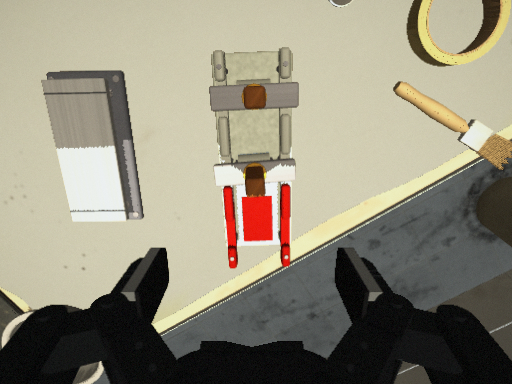

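Wrist view: the middle roller's handle is at (255,180), the far one at (255,96), the red bay at (257,215) and the plate at left. Rack yaw is ≈59.2°, plate yaw ≈57.3°. I'll descend and grip.

```bash
python3 -m handwheel '[[0.0031,0.0036,0.012,0,0,-2.2],[0,0,0.019,0,0,0],[0,0,0.019,0,0,0],[0,0,0.019,0,0,0],[0,0,0.019,0,0,0],[0,0,0.019,0,0,0],[0,0,0.0196,0,0,0],[0,0,0,0,0,0]]' 1 60
python3 -m handwheel '[[0,0,0,0,0,0],[0,0,0,0,0,0],[0,0,0,0,0,0],[0,0,0,0,0,0],[0,0,0,0,0,0],[0,0,0,0,0,0],[0,0,0,0,0,0],[0,0,0,0,0,0]]' -1 60
```

```text
time: 2.15
ee_pos: [0.5471, -0.372, 0.096]
tcp_rot: [-179.7, -0.0, 59.2]
wrist_force: [-1.1, 0.2, -1.7]
opening: 0.0854
time: 2.82
ee_pos: [0.5497, -0.3727, 0.101]
tcp_rot: [179.9, 0.0, 59.3]
wrist_force: [-0.9, 0.2, 6.0]
opening: 0.0166
```

```bash
python3 -m handwheel '[[0,0,-0.012,0,0,0],[0,0,-0.018,0,0,0],[0,0,-0.018,0,0,0],[0,0,-0.016,0,0,0],[0,0,0,0,0,0],[-0.002,-0.012,0,0,0,0],[-0.0041,-0.025,0,0,0,0],[-0.0041,-0.025,0,0,0,0]]' -1 60
python3 -m handwheel '[[-0.0041,-0.025,0,0,0,0],[-0.0041,-0.025,0,0,0,0],[-0.0041,-0.025,0,0,0,0],[-0.0041,-0.025,0,0,0,0],[-0.0041,-0.025,0,0,0,0],[-0.002,-0.0134,0,0,0,1.7],[0,0,0,0,0,0],[0,0,0,0,0,0]]'
python3 - <<'E'
from h import *
c=snap("side","pics/s1.png")
I=c["img"][110:300,200:420];cv2.imwrite("pics/s1c.png",cv2.resize(I,None,fx=3,fy=3,interpolation=cv2.INTER_CUBIC)[:,:,::-1])
for i in range(3):
    o=monitor.get_obs();print(o["ee_pos"],o["tcp_rot"],o["wrist_force"],o["torque"],o["opening"])
E
```

```text
time: 3.48
ee_pos: [0.4901, -0.3491, 0.1622]
tcp_rot: [-179.9, -0.0, 59.3]
wrist_force: [-0.1, -0.8, -2.1]
opening: 0.0166
time: 4.15
ee_pos: [0.3599, -0.2981, 0.1637]
tcp_rot: [180.0, 0.0, 57.6]
wrist_force: [0.8, -0.4, -3.0]
opening: 0.0165
[ 0.36043485 -0.29832654  0.1636479 ] [ 1.79994901e+02 -3.71930664e-03  5.76053273e+01] [ 0.20573978  0.25627939 -1.49503806] [ 0.00601028 -0.05633779 -0.00916992] 0.01628638565021081
[ 0.36043485 -0.29832654  0.1636479 ] [ 1.79994901e+02 -3.71930664e-03  5.76053273e+01] [ 0.20573978  0.25627939 -1.49503806] [ 0.00601028 -0.05633779 -0.00916992] 0.01628638565021081
[ 0.36043485 -0.29832654  0.1636479 ] [ 1.79994901e+02 -3.71930664e-03  5.76053273e+01] [ 0.20573978  0.25627939 -1.49503806] [ 0.00601028 -0.05633779 -0.00916992] 0.01628638565021081
```

View pics/s1c.png

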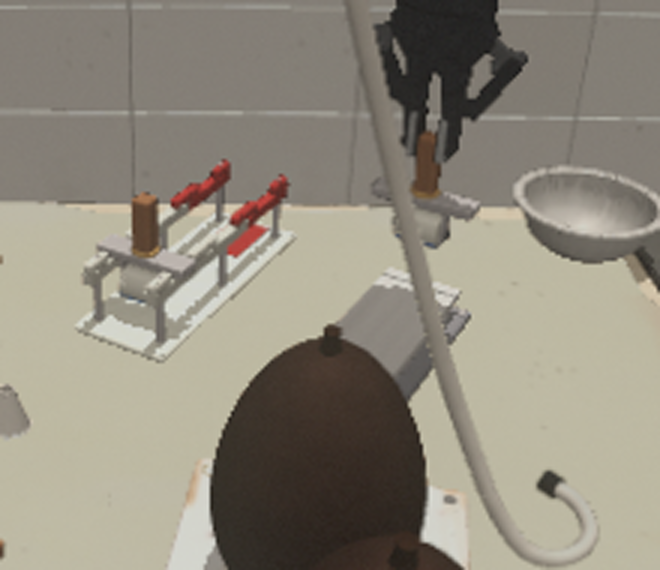

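```bash
python3 -m handwheel '[[0,0,0.008,0,0,0],[0,0,0.012,0,0,0],[0,0,0.012,0,0,0],[0,0,0.010,0,0,0],[0,0,0.003,0,0,0],[0,0,0,0,0,0],[0,0,0,0,0,0],[0,0,0,0,0,0]]'
python3 -m handwheel '[[0,0,0.001,0,0,0],[0,0,0.001,0,0,0],[0,0,0.001,0,0,0],[0,0,0.001,0,0,0],[0,0,0,0,0,0],[0,0,0,0,0,0],[0,0,0,0,0,0],[0,0,0,0,0,0]]'
python3 - <<'E'
from h import *
for i in range(3):
    cams.camera("wrist");o=monitor.get_obs();print(o["time"],o["ee_pos"].round(4),o["wrist_force"].round(2),o["torque"].round(3))
E
```

```text
time: 4.87
ee_pos: [0.3605, -0.2984, 0.1195]
tcp_rot: [180.0, 0.0, 57.6]
wrist_force: [-0.7, -1.2, -2.5]
opening: 0.0167
time: 5.53
ee_pos: [0.3604, -0.2983, 0.1151]
tcp_rot: [180.0, 0.0, 57.6]
wrist_force: [0.1, -0.5, -2.5]
opening: 0.0164
5.5833 [ 0.3603 -0.2983  0.115 ] [ 0.34 -0.44 -2.89] [ 0.019 -0.022 -0.007]
5.6333 [ 0.3603 -0.2983  0.115 ] [ 0.73 -0.84 -3.81] [-0.007  0.     0.024]
5.6833 [ 0.3603 -0.2983  0.115 ] [-0.82 -0.24 -2.5 ] [ 0.036  0.075 -0.038]
```

```bash
cat > r.py <<'E'
from h import *
f=[]
for i in range(3):
    cams.camera("wrist");o=monitor.get_obs();f.append(o["wrist_force"])
print("avg F",np.mean(f,0).round(2),"z",o["ee_pos"][2].round(4))
E
python3 -m handwheel '[[0,0,0.0005,0,0,0],[0,0,0.0005,0,0,0],[0,0,0.0005,0,0,0],[0,0,0.0005,0,0,0],[0,0,0.0005,0,0,0],[0,0,0.0005,0,0,0],[0,0,0,0,0,0],[0,0,0,0,0,0]]'; python3 r.py
```

```text
time: 6.35
ee_pos: [0.3603, -0.2982, 0.112]
tcp_rot: [-180.0, 0.0, 57.6]
wrist_force: [0.3, 0.5, -2.5]
opening: 0.0166
avg F [ 0.08 -0.01 -2.69] z 0.112
```

```bash
python3 -m handwheel '[[0,0,0.0004,0,0,0],[0,0,0.0004,0,0,0],[0,0,0.0004,0,0,0],[0,0,0.0004,0,0,0],[0,0,0.0004,0,0,0],[0,0,0,0,0,0],[0,0,0,0,0,0],[0,0,0,0,0,0]]'; python3 r.py
```

```text
time: 7.17
ee_pos: [0.3604, -0.2983, 0.1102]
tcp_rot: [180.0, 0.0, 57.6]
wrist_force: [-0.7, 0.2, 3.2]
opening: 0.0166
avg F [-0.95  0.23  2.58] z 0.1101
```

```bash
python3 -m handwheel '[[0.0006,0,0.0003,0,0,0],[0.0006,0,0,0,0,0],[0.0006,0,0,0,0,0],[0.0006,0,0,0,0,0],[0.0006,0,0,0,0,0],[0.0006,0,0,0,0,0],[0.0006,0,0,0,0,0],[0,0,0,0,0,0]]'; python3 r.py
```

```text
time: 7.98
ee_pos: [0.3627, -0.2946, 0.1097]
tcp_rot: [180.0, -0.0, 57.6]
wrist_force: [-1.2, 0.8, 3.0]
opening: 0.0165
avg F [-1.04  0.59  4.06] z 0.1097
```

```bash
python3 -m handwheel '[[0.0008,0,0,0,0,0],[0.0008,0,0,0,0,0],[0.0008,0,0,0,0,0],[0.0008,0,0,0,0,0],[0.0008,0,0,0,0,0],[0.0008,0,0,0,0,0],[0.0008,0,0,0,0,0],[0.0004,0,0,0,0,0]]'; python3 r.py
```

```text
time: 8.8
ee_pos: [0.3658, -0.2895, 0.1097]
tcp_rot: [-180.0, -0.0, 57.6]
wrist_force: [-1.4, 0.3, 4.2]
opening: 0.0169
avg F [-0.87  0.68  4.49] z 0.1097
```

```bash
python3 -m handwheel '[[0.001,0,0,0,0,0],[0.001,0,0,0,0,0],[0.001,0,0,0,0,0],[0.001,0,0,0,0,0],[0.001,0,0,0,0,0],[0.001,0,0,0,0,0],[0.001,0,0,0,0,0],[0.001,0,0,0,0,0]]'; python3 r.py
```

```text
time: 9.62
ee_pos: [0.3701, -0.2827, 0.1097]
tcp_rot: [-180.0, -0.0, 57.6]
wrist_force: [-2.1, 0.5, 4.3]
opening: 0.0168
avg F [-1.57  0.42  4.12] z 0.1097
```

```bash
python3 -m handwheel '[[0.001,0,0,0,0,0],[0.001,0,0,0,0,0],[0.001,0,0,0,0,0],[0.001,0,0,0,0,0],[0.001,0,0,0,0,0],[0.001,0,0,0,0,0],[0.001,0,0,0,0,0],[0.001,0,0,0,0,0]]'; python3 r.py
```

```text
time: 10.43
ee_pos: [0.3744, -0.276, 0.1097]
tcp_rot: [-180.0, -0.0, 57.6]
wrist_force: [-2.6, 0.3, 4.0]
opening: 0.0163
avg F [-2.44  1.78  4.34] z 0.1096
```

Force stays flat over 26 mm (1.76 rad) at constant height, so this roller is true. I'll hang it back in the middle white bay.

```bash
python3 -m handwheel '[[0,0,-0.010,0,0,0],[0,0,-0.016,0,0,0],[0,0,-0.016,0,0,0],[0,0,-0.014,0,0,0],[0,0,0,0,0,0],[0.0008,0.012,0,0,0,0],[0.0016,0.025,0,0,0,0],[0.0016,0.025,0,0,0,0]]'
python3 -m handwheel '[[0.0016,0.025,0,0,0,0],[0.0016,0.025,0,0,0,0],[0.0016,0.025,0,0,0,0],[0.0016,0.025,0,0,0,0],[0.0016,0.025,0,0,0,0],[0.0003,0.0128,0,0,0,-1.7],[0,0,0,0,0,0],[0,0,0,0,0,0]]'
python3 - <<'E'
from h import *
import pickle
c=snap("top");P=cloud(c);pickle.dump(c,open("t2.pkl","wb"))
o=monitor.get_obs();print(o["ee_pos"],o["tcp_rot"],o["time"])
I=c["img"][120:300,200:400];cv2.imwrite("pics/t2.png",cv2.resize(I,None,fx=3,fy=3,interpolation=cv2.INTER_CUBIC)[:,:,::-1])
c=snap("wrist","pics/w2.png");P=cloud(c);z=P[...,2];pickle.dump(c,open("w2.pkl","wb"))
for lo,hi,nm in((.066,.074,"bars"),(.112,.138,"held")):
    n,l,st,ce=cv2.connectedComponentsWithStats(((z>lo)&(z<hi)).astype(np.uint8))
    for i in range(1,n):
        if st[i,4]>100:
            q=P[l==i];r=cv2.minAreaRect(q[:,:2].astype(np.float32));print(nm,st[i].tolist(),np.round(r[0],4),np.round(r[1],4),round(r[2],1),np.median(q,0).round(4))
E
```

```text
time: 11.25
ee_pos: [0.4294, -0.3063, 0.1653]
tcp_rot: [180.0, -0.0, 57.6]
wrist_force: [0.7, 0.7, -2.7]
opening: 0.0166
time: 11.92
ee_pos: [0.5496, -0.3727, 0.1639]
tcp_rot: [-179.9, -0.0, 59.3]
wrist_force: [-0.0, 0.3, -2.0]
opening: 0.0168
[ 0.54912084 -0.37255708  0.16454191] [-1.79890329e+02 -1.19258667e-02  5.92480175e+01] 11.9667
bars [204, 42, 14, 40, 506] [ 0.5756 -0.2657] [0.0277 0.0102] 58.4 [ 0.5761 -0.2658  0.07  ]
bars [287, 42, 15, 40, 505] [ 0.6308 -0.2985] [0.0277 0.0102] 58.7 [ 0.6307 -0.2982  0.07  ]
bars [197, 87, 51, 32, 1327] [ 0.5675 -0.2959] [0.0237 0.0392] 59.0 [ 0.5654 -0.2942  0.0714]
bars [260, 86, 50, 32, 1290] [ 0.6102 -0.3207] [0.0236 0.0387] 60.6 [ 0.6125 -0.3218  0.0715]
bars [208, 126, 14, 49, 572] [ 0.5407 -0.3248] [0.0408 0.0101] 59.4 [ 0.5417 -0.3239  0.0701]
bars [284, 126, 14, 49, 573] [ 0.5956 -0.3576] [0.0411 0.0101] 59.3 [ 0.5961 -0.3562  0.0701]
held [240, 90, 29, 30, 826] [ 0.5889 -0.3083] [0.0175 0.0176] 59.1 [ 0.5889 -0.308   0.1232]
held [185, 198, 133, 46, 3937] [ 0.5481 -0.3742] [0.0248 0.0884] 59.8 [ 0.5535 -0.3684  0.1347]
```

View pics/w2.png

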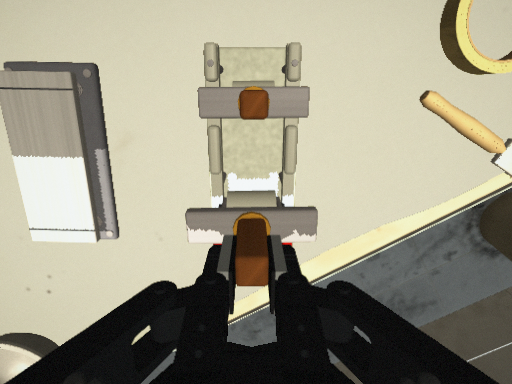

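Wrist view: the held crossbar (252,225) is aligned with the middle bay, within 1.2 mm and 0.6°. The far roller is at (254,102). I'll lower it and release.

```bash
python3 -m handwheel '[[0.001,0,0.010,0,0,-0.3],[0,0,0.014,0,0,0],[0,0,0.014,0,0,0],[0,0,0.012,0,0,0],[0,0,0.008,0,0,0],[0,0,0.0045,0,0,0],[0,0,0,0,0,0],[0,0,0,0,0,0]]'
python3 -m handwheel '[[0,0,0.0005,0,0,0],[0,0,0,0,0,0],[0,0,0,0,0,0],[0,0,0,0,0,0],[0,0,0,0,0,0],[0,0,0,0,0,0],[0,0,0,0,0,0],[0,0,0,0,0,0]]' 1
```

```text
time: 12.68
ee_pos: [0.5501, -0.372, 0.1036]
tcp_rot: [180.0, 0.0, 59.6]
wrist_force: [-0.0, 0.6, -2.3]
opening: 0.0166
time: 13.35
ee_pos: [0.5501, -0.372, 0.1027]
tcp_rot: [180.0, 0.0, 59.6]
wrist_force: [0.1, -0.9, -0.1]
opening: 0.0854
```

```bash
python3 -m handwheel '[[0,0,-0.012,0,0,0],[0,0,-0.020,0,0,0],[0,0,-0.018,0,0,0],[0,0,-0.010,0,0,0],[0.0186,0.0003,0,0,0,0],[0.0186,0.0003,0,0,0,0],[0.0186,0.0003,0,0,0,0],[0.0186,0.0003,0,0,0,0.3]]'
python3 -m handwheel '[[0,0,0,0,0,0],[0,0,0,0,0,0],[0,0,0.010,0,0,0],[0,0,0.016,0,0,0],[0,0,0.016,0,0,0],[0,0,0.012,0,0,0],[0,0,0.0073,0,0,0],[0,0,0,0,0,0]]'
python3 -m handwheel '[[0,0,0,0,0,0],[0,0,0,0,0,0],[0,0,0,0,0,0],[0,0,0,0,0,0],[0,0,0,0,0,0],[0,0,0,0,0,0],[0,0,0,0,0,0],[0,0,0,0,0,0]]' -1 60
```

```text
time: 14.02
ee_pos: [0.5892, -0.3079, 0.1632]
tcp_rot: [180.0, -0.0, 59.3]
wrist_force: [0.7, 0.6, -0.5]
opening: 0.0854
time: 14.68
ee_pos: [0.5877, -0.3086, 0.0991]
tcp_rot: [-179.8, 0.0, 59.2]
wrist_force: [-0.2, -0.3, -0.3]
opening: 0.0853
time: 15.35
ee_pos: [0.589, -0.3085, 0.102]
tcp_rot: [180.0, -0.0, 59.3]
wrist_force: [-0.7, 0.2, 3.9]
opening: 0.0166
```

```bash
python3 -m handwheel '[[0,0,-0.012,0,0,0],[0,0,-0.018,0,0,0],[0,0,-0.018,0,0,0],[0,0,-0.016,0,0,0],[0,0,0,0,0,0],[-0.006,-0.012,0,0,0,0],[-0.013,-0.025,0,0,0,0],[-0.013,-0.025,0,0,0,0]]' -1 60
python3 -m handwheel '[[-0.0145,-0.0255,0,0,0,0],[-0.0145,-0.0255,0,0,0,0],[-0.0145,-0.0255,0,0,0,0],[-0.0145,-0.0255,0,0,0,0],[-0.0145,-0.0255,0,0,0,0],[-0.0075,-0.0123,0,0,0,1.7],[0,0,0,0,0,0],[0,0,0,0,0,0]]'
python3 -m handwheel '[[0,0,0.008,0,0,0],[0,0,0.012,0,0,0],[0,0,0.012,0,0,0],[0,0,0.010,0,0,0],[0,0,0.0055,0,0,0],[0,0,0,0,0,0],[0,0,0,0,0,0],[0,0,0,0,0,0]]'; python3 r.py
```

```text
time: 16.02
ee_pos: [0.5185, -0.3039, 0.1636]
tcp_rot: [-179.9, 0.0, 59.3]
wrist_force: [0.3, -0.6, -1.2]
opening: 0.0166
time: 16.68
ee_pos: [0.3577, -0.3017, 0.1652]
tcp_rot: [180.0, -0.0, 57.5]
wrist_force: [0.1, 0.4, -2.7]
opening: 0.0165
time: 17.35
ee_pos: [0.3584, -0.3018, 0.1183]
tcp_rot: [180.0, 0.0, 57.6]
wrist_force: [0.0, -0.5, -1.3]
opening: 0.0164
avg F [-0.29  0.48 -2.32] z 0.1185
```

```bash
python3 -m handwheel '[[0,0,0.0006,0,0,0],[0,0,0.0006,0,0,0],[0,0,0.0006,0,0,0],[0,0,0.0006,0,0,0],[0,0,0.0006,0,0,0],[0,0,0,0,0,0],[0,0,0,0,0,0],[0,0,0,0,0,0]]'; python3 r.py
```

```text
time: 18.17
ee_pos: [0.3581, -0.3017, 0.1149]
tcp_rot: [180.0, -0.0, 57.6]
wrist_force: [-0.4, 0.1, -2.6]
opening: 0.0164
avg F [-0.24  0.07 -2.51] z 0.1149
```

```bash
python3 -m handwheel '[[0,0,0.0006,0,0,0],[0,0,0.0006,0,0,0],[0,0,0.0006,0,0,0],[0,0,0.0006,0,0,0],[0,0,0,0,0,0],[0,0,0,0,0,0],[0,0,0,0,0,0],[0,0,0,0,0,0]]'; python3 r.py
```

```text
time: 18.98
ee_pos: [0.3582, -0.3018, 0.1127]
tcp_rot: [180.0, 0.0, 57.6]
wrist_force: [-0.5, 0.3, 4.0]
opening: 0.0162
avg F [-1.17  0.08  3.23] z 0.1126
```

```bash
python3 -m handwheel '[[0.0006,0,0,0,0,0],[0.0006,0,0,0,0,0],[0.0006,0,0,0,0,0],[0.0006,0,0,0,0,0],[0.0006,0,0,0,0,0],[0.0006,0,0,0,0,0],[0.0004,0,0,0,0,0],[0,0,0,0,0,0]]'; python3 r.py
```

```text
time: 19.8
ee_pos: [0.3604, -0.2983, 0.1126]
tcp_rot: [180.0, 0.0, 57.6]
wrist_force: [-0.5, -1.1, 5.1]
opening: 0.0166
avg F [-0.38 -0.86  5.31] z 0.1126
```

Force rose 2.1 N over 4 mm, so this is the faulty one. I'll go on rolling with height compensation.

```bash
python3 -m handwheel '[[0.0008,0,-0.0003,0,0,0],[0.0008,0,-0.0002,0,0,0],[0.0008,0,-0.0002,0,0,0],[0.0008,0,-0.0001,0,0,0],[0.0008,0,-0.0001,0,0,0],[0.0008,0,-0.0001,0,0,0],[0.0008,0,-0.0001,0,0,0],[0,0,0,0,0,0]]'; python3 r.py
```

```text
time: 20.62
ee_pos: [0.3634, -0.2934, 0.1136]
tcp_rot: [-180.0, -0.0, 57.6]
wrist_force: [0.6, -0.4, 3.7]
opening: 0.0166
avg F [-0.02 -0.75  3.47] z 0.1136
```

```bash
python3 -m handwheel '[[0.001,0,0,0,0,0],[0.001,0,0,0,0,0],[0.001,0,0,0,0,0],[0.001,0,0,0,0,0],[0.001,0,0,0,0,0],[0.001,0,0,0,0,0],[0.001,0,0,0,0,0],[0.001,0,0,0,0,0]]'; python3 r.py
```

```text
time: 21.43
ee_pos: [0.3676, -0.2867, 0.1136]
tcp_rot: [-180.0, -0.0, 57.6]
wrist_force: [-0.9, -1.0, 3.5]
opening: 0.0166
avg F [0.19 0.   4.89] z 0.1136
```

```bash
python3 -m handwheel '[[0.0008,0,0,0,0,0],[0.0008,0,0,0,0,0],[0.0008,0,0,0,0,0],[0.0008,0,0,0,0,0],[0.0008,0,0,0,0,0],[0.0008,0,0,0,0,0],[0.0008,0,0,0,0,0],[0.0008,0,0,0,0,0]]'; python3 r.py
```

```text
time: 22.25
ee_pos: [0.3711, -0.2813, 0.1136]
tcp_rot: [-180.0, -0.0, 57.6]
wrist_force: [-0.5, -0.9, 5.3]
opening: 0.0162
avg F [0.29 0.07 4.59] z 0.1135
```

```bash
python3 -m handwheel '[[0.0008,0,0,0,0,0],[0.0008,0,0,0,0,0],[0.0008,0,0.0001,0,0,0],[0.0008,0,0.0001,0,0,0],[0.0008,0,0.0001,0,0,0],[0.0008,0,0.0001,0,0,0],[0.0008,0,0.0001,0,0,0],[0.0008,0,0.0001,0,0,0]]'; python3 r.py
```

```text
time: 23.07
ee_pos: [0.3745, -0.2759, 0.113]
tcp_rot: [-180.0, -0.0, 57.6]
wrist_force: [-0.5, 0.1, 4.6]
opening: 0.0167
avg F [0.26 0.21 4.33] z 0.113
```

```bash
python3 -m handwheel '[[0.0008,0,0.0001,0,0,0],[0.0008,0,0.0001,0,0,0],[0.0008,0,0.0001,0,0,0],[0.0008,0,0.0001,0,0,0],[0.0008,0,0.00015,0,0,0],[0.0008,0,0.00015,0,0,0],[0.0008,0,0.00015,0,0,0],[0.0008,0,0.00015,0,0,0]]'; python3 r.py
```

```text
time: 23.88
ee_pos: [0.3779, -0.2705, 0.112]
tcp_rot: [-180.0, -0.0, 57.6]
wrist_force: [-0.3, -0.1, 5.4]
opening: 0.0162
avg F [0.14 0.84 5.13] z 0.112
```

```bash
python3 -m handwheel '[[0.0008,0,0.0002,0,0,0],[0.0008,0,0.0002,0,0,0],[0.0008,0,0.0002,0,0,0],[0.0008,0,0.0002,0,0,0],[0.0008,0,0.0002,0,0,0],[0.0008,0,0.0002,0,0,0],[0.0008,0,0.0002,0,0,0],[0.0008,0,0.0002,0,0,0]]'; python3 r.py
```

```text
time: 24.7
ee_pos: [0.3814, -0.2651, 0.1105]
tcp_rot: [180.0, -0.0, 57.6]
wrist_force: [0.2, 1.1, 5.9]
opening: 0.0166
avg F [0.63 1.36 5.92] z 0.1105
```

```bash
python3 -m handwheel '[[0.0008,0,0.0003,0,0,0],[0.0008,0,0.0003,0,0,0],[0.0008,0,0.0003,0,0,0],[0.0008,0,0.0002,0,0,0],[0.0008,0,0.0002,0,0,0],[0.0008,0,0.0002,0,0,0],[0.0008,0,0.0002,0,0,0],[0.0008,0,0.0002,0,0,0]]'; python3 r.py
```

```text
time: 25.52
ee_pos: [0.3848, -0.2597, 0.1087]
tcp_rot: [180.0, -0.0, 57.6]
wrist_force: [-0.1, 1.8, 7.7]
opening: 0.0165
avg F [-0.03  2.04  6.61] z 0.1087
```

```bash
python3 -m handwheel '[[0.0008,0,-0.0003,0,0,0],[0.0008,0,-0.0002,0,0,0],[0.0008,0,0,0,0,0],[0.0008,0,0,0,0,0],[0.0008,0,0,0,0,0],[0.0008,0,0.0001,0,0,0],[0.0008,0,0.0001,0,0,0],[0.0008,0,0.0001,0,0,0]]'; python3 r.py
```

```text
time: 26.33
ee_pos: [0.3882, -0.2543, 0.1086]
tcp_rot: [-180.0, 0.0, 57.6]
wrist_force: [-0.6, 0.3, 3.0]
opening: 0.0162
avg F [0.55 0.99 3.66] z 0.1086
```

```bash
python3 -m handwheel '[[0.0008,0,0.0001,0,0,0],[0.0008,0,0.0001,0,0,0],[0.0008,0,0.0001,0,0,0],[0.0008,0,0.0001,0,0,0],[0.0008,0,0,0,0,0],[0.0008,0,0,0,0,0],[0.0008,0,0,0,0,0],[0.0008,0,0,0,0,0]]'; python3 r.py
```

```text
time: 27.15
ee_pos: [0.3916, -0.2489, 0.1082]
tcp_rot: [-180.0, 0.0, 57.6]
wrist_force: [-0.1, 0.1, 2.9]
opening: 0.0167
avg F [-0.16  0.52  3.56] z 0.1082
```

```bash
python3 -m handwheel '[[0.0008,0,0,0,0,0],[0.0008,0,0,0,0,0],[0.0008,0,0,0,0,0],[0.0008,0,0,0,0,0],[0.0008,0,0,0,0,0],[0.0008,0,0,0,0,0],[0.0008,0,0,0,0,0],[0.0008,0,0,0,0,0]]'; python3 r.py
```

```text
time: 27.97
ee_pos: [0.395, -0.2435, 0.1083]
tcp_rot: [-180.0, 0.0, 57.6]
wrist_force: [-1.5, -0.1, 3.2]
opening: 0.0166
avg F [-0.95  0.42  2.75] z 0.1083
```

```bash
python3 -m handwheel '[[0.0008,0,0,0,0,0],[0.0008,0,0,0,0,0],[0.0008,0,0,0,0,0],[0.0008,0,0,0,0,0],[0.0008,0,0,0,0,0],[0.0008,0,-0.0001,0,0,0],[0.0008,0,-0.0001,0,0,0],[0.0008,0,-0.0001,0,0,0]]'; python3 r.py
```

```text
time: 28.78
ee_pos: [0.3985, -0.2381, 0.1087]
tcp_rot: [180.0, 0.0, 57.6]
wrist_force: [-1.5, -0.0, 4.0]
opening: 0.0167
avg F [-1.69 -0.73  4.43] z 0.1086
```

```bash
python3 -m handwheel '[[0.0008,0,-0.0002,0,0,0],[0.0008,0,-0.0002,0,0,0],[0.0008,0,-0.0001,0,0,0],[0.0008,0,-0.0001,0,0,0],[0.0008,0,-0.0002,0,0,0],[0.0008,0,-0.0001,0,0,0],[0.0008,0,-0.0002,0,0,0],[0.0008,0,-0.0001,0,0,0]]'; python3 r.py
```

```text
time: 29.6
ee_pos: [0.4019, -0.2327, 0.1098]
tcp_rot: [-180.0, 0.0, 57.6]
wrist_force: [-2.8, -0.8, 3.6]
opening: 0.0168
avg F [-2.15 -0.21  4.28] z 0.1098
```

```bash
python3 -m handwheel '[[0.0008,0,-0.0002,0,0,0],[0.0008,0,-0.0002,0,0,0],[0.0008,0,-0.0002,0,0,0],[0.0008,0,-0.0002,0,0,0],[0.0008,0,-0.0001,0,0,0],[0.0008,0,-0.0002,0,0,0],[0.0008,0,-0.0001,0,0,0],[0.0008,0,-0.0002,0,0,0]]'; python3 r.py
```

```text
time: 30.42
ee_pos: [0.4053, -0.2273, 0.1112]
tcp_rot: [-180.0, 0.0, 57.6]
wrist_force: [-2.4, -0.0, 2.8]
opening: 0.0163
avg F [-1.19 -0.38  4.2 ] z 0.1112
```

```bash
python3 -m handwheel '[[0.0008,0,-0.0002,0,0,0],[0.0008,0,-0.0002,0,0,0],[0.0008,0,-0.0002,0,0,0],[0.0008,0,-0.0001,0,0,0],[0.0008,0,-0.0002,0,0,0],[0.0008,0,-0.0001,0,0,0],[0.0008,0,-0.0002,0,0,0],[0.0008,0,-0.0001,0,0,0]]'; python3 r.py
```

```text
time: 31.23
ee_pos: [0.4088, -0.2219, 0.1125]
tcp_rot: [-180.0, -0.0, 57.6]
wrist_force: [-1.7, -1.0, 3.3]
opening: 0.0167
avg F [-1.61 -0.13  3.69] z 0.1125
```

Axle height repeats after 94.4 mm, at about the starting 114.5 mm, so one turn is complete. I'll roll about 16 mm further for margin.

```bash
python3 -m handwheel '[[0.001,0,-0.0002,0,0,0],[0.001,0,-0.0002,0,0,0],[0.001,0,-0.0001,0,0,0],[0.001,0,-0.0002,0,0,0],[0.001,0,-0.0001,0,0,0],[0.001,0,-0.0001,0,0,0],[0.001,0,-0.0001,0,0,0],[0.001,0,-0.0001,0,0,0]]'; python3 r.py
python3 -m handwheel '[[0.001,0,-0.0001,0,0,0],[0.001,0,-0.0001,0,0,0],[0.001,0,-0.0001,0,0,0],[0.001,0,-0.0001,0,0,0],[0.001,0,0,0,0,0],[0.001,0,0,0,0,0],[0.001,0,0,0,0,0],[0.001,0,0,0,0,0]]'; python3 r.py
```

```text
time: 32.05
ee_pos: [0.4131, -0.2151, 0.1136]
tcp_rot: [-180.0, -0.0, 57.6]
wrist_force: [-2.5, -0.2, 4.0]
opening: 0.0166
avg F [-1.33 -0.09  3.14] z 0.1136
time: 32.87
ee_pos: [0.4174, -0.2083, 0.114]
tcp_rot: [180.0, -0.0, 57.6]
wrist_force: [-2.1, -0.7, 4.1]
opening: 0.0164
avg F [-1.13  0.78  3.83] z 0.114
```

```bash
python3 -m handwheel '[[0,0,-0.010,0,0,0],[0,0,-0.016,0,0,0],[0,0,-0.016,0,0,0],[0,0,-0.010,0,0,0],[0,0,0,0,0,0],[-0.012,0.005,0,0,0,0],[-0.025,0.010,0,0,0,0],[-0.025,0.010,0,0,0,0]]'
python3 -m handwheel '[[-0.024,0.022,0,0,0,0],[-0.024,0.025,0,0,0,0],[-0.020,0.027,0,0,0,0],[-0.0135,0.027,0,0,0,0],[0,0.027,0,0,0,0],[0,0.027,0,0,0,0],[0,0.022,0,0,0,-1.7],[0,0,0,0,0,0]]'
python3 -m handwheel '[[0,0,0,0,0,0],[0,0,0,0,0,0],[0,0,0,0,0,0],[0,0,0,0,0,0],[0,0,0,0,0,0],[0,0,0,0,0,0],[0,0,0,0,0,0],[0,0,0,0,0,0]]'
python3 - <<'E'
from h import *
c=snap("wrist","pics/w3.png");P=cloud(c);z=P[...,2]
o=monitor.get_obs();print(o["ee_pos"],o["tcp_rot"],o["time"])
for lo,hi,nm in((.066,.074,"bars"),(.118,.140,"held")):
    n,l,st,ce=cv2.connectedComponentsWithStats(((z>lo)&(z<hi)).astype(np.uint8))
    for i in range(1,n):
        if st[i,4]>100:
            q=P[l==i];r=cv2.minAreaRect(q[:,:2].astype(np.float32));print(nm,st[i].tolist(),np.round(r[0],4),np.round(r[1],4),round(r[2],1),np.median(q,0).round(4))
E
```

```text
time: 33.68
ee_pos: [0.4051, -0.2744, 0.1653]
tcp_rot: [-180.0, -0.0, 57.7]
wrist_force: [-0.4, 0.5, -2.2]
opening: 0.0162
time: 34.35
ee_pos: [0.5131, -0.4393, 0.1624]
tcp_rot: [-179.9, -0.0, 59.4]
wrist_force: [0.3, 0.1, -3.3]
opening: 0.0167
time: 35.02
ee_pos: [0.5108, -0.4378, 0.1662]
tcp_rot: [180.0, 0.0, 59.3]
wrist_force: [-0.3, -0.6, -1.7]
opening: 0.0166
[ 0.51086239 -0.43787454  0.16616838] [1.79984722e+02 4.37076412e-03 5.92840865e+01] 35.0667
bars [202, 23, 16, 58, 750] [ 0.5405 -0.3248] [0.0399 0.0102] 59.9 [ 0.5411 -0.3245  0.07  ]
bars [286, 23, 16, 58, 746] [ 0.5958 -0.3577] [0.0399 0.0103] 59.2 [ 0.5957 -0.3569  0.07  ]
bars [255, 87, 53, 32, 1298] [ 0.5696 -0.3852] [0.0238 0.0418] 59.3 [ 0.5729 -0.3869  0.0715]
bars [196, 89, 50, 33, 1300] [ 0.5274 -0.3623] [0.0242 0.0392] 61.2 [ 0.5253 -0.3605  0.0715]
bars [207, 125, 14, 48, 561] [ 0.5028 -0.3889] [0.0398 0.0101] 59.7 [ 0.5034 -0.3882  0.0701]
bars [283, 125, 14, 48, 563] [ 0.5577 -0.4216] [0.0398 0.0103] 59.7 [ 0.558  -0.4205  0.0701]
held [238, 92, 29, 30, 821] [ 0.549  -0.3741] [0.0178 0.0179] 59.5 [ 0.5492 -0.3739  0.1232]
held [185, 203, 133, 37, 3846] [ 0.5108 -0.4373] [0.0248 0.0881] 59.9 [ 0.5157 -0.4324  0.1356]
```

View pics/w3.png

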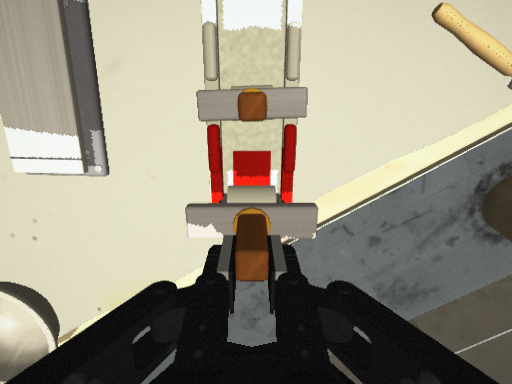

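Wrist view: the true roller hangs in the middle bay at (252,104). The faulty one's crossbar (252,220) is centred over the red bay within 1 mm. I'll lower and release.

```bash
python3 -m handwheel '[[0,0,0.010,0,0,0],[0,0,0.014,0,0,0],[0,0,0.014,0,0,0],[0,0,0.012,0,0,0],[0,0,0.008,0,0,0],[0,0,0.005,0,0,0],[0,0,0,0,0,0],[0,0,0,0,0,0]]'
python3 -m handwheel '[[0,0,0.0005,0,0,0],[0,0,0,0,0,0],[0,0,0,0,0,0],[0,0,0,0,0,0],[0,0,0,0,0,0],[0,0,0,0,0,0],[0,0,0,0,0,0],[0,0,0,0,0,0]]' 1
python3 -m handwheel '[[0,0,-0.008,0,0,0],[0,0,-0.018,0,0,0],[0,0,-0.018,0,0,0],[0,0,-0.018,0,0,0],[0,0,-0.018,0,0,0],[0,0,-0.018,0,0,0],[-0.01,0,-0.018,0,0,0],[0,0,0,0,0,0]]' 1
python3 -m handwheel '[[-0.02,0,0,0,0,0],[-0.02,0,0,0,0,0],[-0.02,0,0,0,0,0],[0,0,0,0,0,0],[0,0,0,0,0,0],[0,0,0,0,0,0],[0,0,0,0,0,0],[0,0,0,0,0,0]]' 1
python3 - <<'E'
from h import *
for nm in("top","wrist"):
    c=snap(nm);P=cloud(c);z=P[...,2]
    if nm=="top": cv2.imwrite("pics/end.png",cv2.resize(c["img"][110:310,180:400],None,fx=3,fy=3,interpolation=cv2.INTER_CUBIC)[:,:,::-1])
    for lo,hi,k in((.066,.076,"bars"),(.112,.14,"handle")):
        n,l,st,ce=cv2.connectedComponentsWithStats(((z>lo)&(z<hi)).astype(np.uint8))
        for i in range(1,n):
            if st[i,4]>(100 if nm=="wrist" else 40):
                q=P[l==i];r=cv2.minAreaRect(q[:,:2].astype(np.float32));print(nm,k,st[i,4],np.round(r[0],4),np.round(r[1],4),round(r[2],1),np.median(q,0).round(4))
E
```

```text
time: 35.73
ee_pos: [0.511, -0.438, 0.1032]
tcp_rot: [180.0, 0.0, 59.3]
wrist_force: [-0.5, -0.5, -3.5]
opening: 0.0165
time: 36.4
ee_pos: [0.511, -0.4379, 0.1025]
tcp_rot: [180.0, 0.0, 59.3]
wrist_force: [0.0, -0.0, -0.2]
opening: 0.0854
time: 37.07
ee_pos: [0.5059, -0.4479, 0.2232]
tcp_rot: [179.7, 0.1, 59.3]
wrist_force: [0.1, -0.7, 0.8]
opening: 0.0854
time: 37.73
ee_pos: [0.4757, -0.4973, 0.2186]
tcp_rot: [180.0, -0.0, 59.3]
wrist_force: [-0.1, 0.1, -0.4]
opening: 0.0857
top bars 45 [ 0.6293 -0.2997] [0.0264 0.0103] 63.4 [ 0.6288 -0.2992  0.0702]
top bars 59 [ 0.5942 -0.3572] [0.0373 0.01  ] 56.7 [ 0.5958 -0.3556  0.0703]
top bars 92 [ 0.5671 -0.3837] [0.0237 0.0446] 63.1 [ 0.576  -0.3872  0.0713]
top bars 46 [ 0.5747 -0.2672] [0.0264 0.0104] 57.0 [ 0.574  -0.2666  0.0702]
top bars 70 [ 0.5563 -0.4212] [0.0401 0.01  ] 61.5 [ 0.5564 -0.4206  0.0701]
top bars 70 [ 0.5393 -0.3261] [0.04   0.0099] 58.7 [ 0.5382 -0.326   0.0701]
top bars 270 [ 0.5098 -0.4377] [0.0247 0.0897] 59.4 [ 0.4982 -0.4311  0.0715]
top bars 218 [ 0.5182 -0.3816] [0.0653 0.04  ] 66.6 [ 0.5163 -0.3667  0.071 ]
t
[... 484 characters left out ...]
88 0.0237] [0.0105 0.0669] 26.0 [0.43   0.0131 0.1303]
wrist bars 2383 [ 0.5491 -0.3739] [0.024  0.0888] 61.2 [ 0.5439 -0.3765  0.0715]
wrist bars 503 [ 0.5026 -0.3891] [0.0411 0.0102] 60.0 [ 0.5029 -0.3889  0.07  ]
wrist bars 499 [ 0.5578 -0.4218] [0.0411 0.01  ] 58.8 [ 0.5577 -0.4213  0.07  ]
wrist bars 1829 [ 0.5109 -0.438 ] [0.0236 0.0883] 59.3 [ 0.516  -0.4366  0.0715]
wrist bars 266 [ 0.4679 -0.4478] [0.0269 0.0102] 58.7 [ 0.4681 -0.4476  0.07  ]
wrist bars 268 [ 0.5229 -0.4804] [0.0271 0.01  ] 58.8 [ 0.5226 -0.48    0.0701]
wrist handle 536 [ 0.5475 -0.3768] [0.0127 0.0178] 59.3 [ 0.5472 -0.3771  0.1231]
wrist handle 489 [ 0.511  -0.4376] [0.0172 0.0171] 59.4 [ 0.5112 -0.4375  0.1232]
```

View pics/end.png

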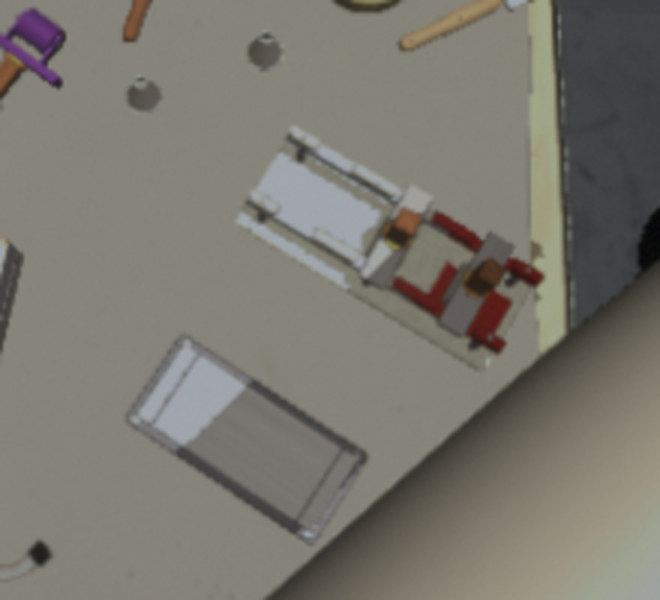

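The last picture shows the true roller square in the middle white bay (402,228), the faulty one square in the red bay (485,278), and the nozzles, purple look-alike and plate undisturbed. I'm handing in.

```bash
python3 -c "
from workcell import order
print(order.job_done())"
```

```text
the job is handed in; nothing more can be done
None
```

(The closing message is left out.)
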